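# Hold the new drawer handle for screwing on

## Task

Be my third hand for the new drawer handle: lift the black square bar handle off the worktop, put its two hollow feet over the two screw ends that stick out of the drawer front, and push it flush against the front. Then press it steadily against the front with about 12 newtons so that I can tighten the screws from inside the drawer; finish while still holding it pressed like that, do not let go. Leave the old brass bow handle, the tape measure and the mug where they are.

Things in the scene. Friction and masses are not known exactly. Their poses are not given: they have to be found in the camera images.
- drawer: White drawer with wooden box on a dark anti-slip mat; does not shift when pushed. Front panel 320 wide (y), 104 high, 18 thick; a rim 15 wide stands 3 proud of it. Behind it the box, 240 deep, 84 high. Origin: worktop level, under the outer face of the front, mid width. x points into the front (the way to press; outer face is the plane x = 0, towards the robot), y left, z up.
- screw_left (a point): Root of the left (+y) screw end on the outer face of the front: 64 mm left of the middle, 66 mm above the worktop. The screw end is a rigid, fixed steel pin, 4 mm thick, tip tapered, that sticks out 7 mm towards the robot (drawer's -x). Axes as the drawer's.
- screw_right (a point): The same for the right (-y) screw end, 64 mm right of the middle.
- new_handle: Matt black U-shaped handle, loose, flat on the worktop, feet roughly away from the robot; 0.09-0.18 kg. Bar 144 long (y), 10 thick (x), 16 high (z); at each end a 16 x 16 foot to +x, 128 apart, end faces 37 from the bar's centre line, 32 clear behind the bar. Origin: underside, mid bar, z up. Mounted: axes as the drawer's, origin at x -37, y 0, z 58 mm in the drawer's frame.
- grip (a point): Centre of the bar of the new handle: 8 mm above its underside. Grasp here from above across the 10 mm thickness; the drawer front's top edge is 38 mm above this point when mounted. Axes as the handle's.
- foot_left (a point): Mouth of the hole in the end face of the handle's left (+y) foot, 37 mm in x, 64 in y, 8 in z from the handle's origin. The round hole is 7.6 mm wide, 12 deep, and takes a screw end. Coincides with screw_left when the handle is fully on. Axes as the handle's.
- foot_right (a point): The same for the right (-y) foot; coincides with screw_right.
- old_handle: Old brass-coloured bow-shaped handle, 128 between its feet, 13 high, lying loose on the worktop; leave it alone. The new and the old handle may lie either way round, one to the left and one to the right. Origin: underside, between the ends of the bow, near its middle.
- tape_measure: Yellow tape measure with black disc, 33 x 66 x 58, loose on the worktop; leave it alone. Origin: centre of its underside.
- mug: White mug with a leaf pattern, 92 x 127 x 95, loose on the worktop; leave it alone. Origin: centre of its underside.
Not all that is in view belongs to the job. Of the things that look like the new_handle, the middle-sized one is meant.

How it is judged:
By the outcome, as a careful person would: the job done as asked, in the order asked, and still so for the second after the job is handed in, while the arm keeps its last pose, push and grip.
It also fails if it takes over 48 s, if anything falls off the work surface, if the arm or the gripper's body presses on something with over 40 N, if the wrist force passes 120 N, or if a joint passes its speed limit or range.

## Robot

A 7-joint arm with a two-finger parallel gripper is mounted at the origin on a cart in front of the work surface, level with it; the furniture and walls round the work are solid. World frame = base frame: x ahead of the robot, y to its left, z up, the work surface at z = 0. Lengths are in m, angles in rad, forces in N, time in s.
With the tool pointing down it reaches from about 0.425 to 0.875 m from the base axis. Payload 4.7 kg.
Tool frame: the origin (TCP) lies at the very end of the fingers, on their centre line; the grasp point (between the pads) lies behind it (arm.grip_point_offset is the z of the grasp point in the tool frame, in m); z points along the fingers, y is the line along which they close (so a half turn about z gives the same grasp; the last joint's range is limited). The gripper opens to 87 mm and grips with 3 to 60 N. Pads are 19 mm wide; open, the fingers measure 117 mm over their backs; the gripper's body (75 mm by 190 mm) begins 51 mm behind the grasp point.
Start: joints at [1.163, 0.321, -0.07, 1.45, 0.023, 1.371, -0.057], TCP at [0.266, -0.593, 0.223] pointing down, gripper open.
Joint ranges: [-2.86, 2.86], [-0.3, 2.09], [-1.38, 1.24], [0.06, 2.45], [-1.56, 4.7], [0.09, 2.05], [-2.69, 2.69]. Speed limits (rad/s): [2.57, 2.57, 3.14, 3.14, 3.14, 3.14, 3.14].

## Interface

Orientations are given as [roll, pitch, yaw] about the fixed x, y, z axes, in that order (R = Rz(yaw) Ry(pitch) Rx(roll)).
In Python, from rig import arm gives the robot as it stands. The module is installed in compiled form; this text tells all that it offers.
- The arm moves only by the shell command python3 -m creep 'ROWS' [FORCE]. ROWS is JSON, a list that holds one entry, the list of rows, each a list of 7 numbers: the turn, a rotation vector about the tool's x, y, z as a fraction of full scale, then the shift along the tool's x, y, z as a fraction of full scale, then the closure, from -1 (fully open) to 1 (shut). A call has 1 to 20 rows; each row is the pose to reach, as a shift and turn from the pose commanded when the call began, along the tool's axes at that moment; what a row does not reach only later rows make up. Full scale, the value 1, is 0.4 m for a shift and 45 degrees for a turn. A row lasts 1/8 s, in which the tool goes at most 62.5 mm and 10.7 degrees, less where a joint would pass 70% of its speed; a pose out of reach is approached as far as the arm can. A call with a number of a shift or a turn outside -1 to 1 is refused whole. A call with a gripper value outside its range is refused whole. The fingers move at their own pace and stop on an object; FORCE is the grip in N (left out, the last holds). Time passes only in rows, so rows that repeat a pose let the fingers close. It gives the time, the measured TCP pose, the force, the opening and the grip force at its end, in the units of the state.
- arm.get_obs(): the state, without advancing time (a new reading comes with each control period).
- arm.camera(name): name is "scene" or "side" or "wrist"; returns the picture (480x640x3 uint8, red, green, blue); there is no depth.
- arm.get_calibration(name): a dict with "camera_matrix" (3x3 intrinsics, pixels), "k1" (the pictures are not rectified: a ray, as slopes to the right and down, at radius r is drawn at 1 + k1 r^2 times it, then the intrinsics apply), "pose" (4x4, takes a point from camera to world coordinates); the wrist camera has in their place "mount" (4x4, takes a point from camera to tool coordinates, whose origin is the TCP and whose axes are the flange's). Camera axes: x right, y up, looking along -z (the intrinsics and any distortion apply to the point x, -y, -z); pixel columns grow to the right and rows downward; lengths in m; the calibration is good to about 2 mm. A picture is of the moment at which its call begins: read the wrist's pose just before it. get_calibration takes no time and is no camera call.
- arm.sign_off(): hands the job in; it is judged then, once.
The state is a dict: "time": time; "qpos": joint angles; "joint_velocities": joint speeds; "tau": joint torques, N m; "eef_pos": TCP position; "ee_rot": TCP orientation; "ft_force": force on the tool from outside, world axes, zero at the start; "wrist_torque": the same for the moment, N m; "grip_width": finger opening in m; "grip_force": force on a finger pad.
Only numpy, scipy, OpenCV 4.12 (cv2) and the standard library are available. Lean on these libraries where they do the work, as an engineer would, in place of code of your own. Each camera call takes 0.05 s, during which the arm holds its last target. There are 200 camera calls.

## Working session

There is one attempt and no reset: what is moved stays moved. The work goes in short steps, Python scripts to look and compute and a shell command to move; the robot and the scene stay as the last step left them, time stands still between calls to the robot, and variables do not carry over. Pictures are saved under pics/ and viewed, at most 11 in all, crops included, and the job is handed in when it is done.

```bash
mkdir -p pics; cat > h.py <<'E'
import numpy as np, cv2
from rig import arm
from scipy.spatial.transform import Rotation as R
def Rt(o): return R.from_euler('xyz',o).as_matrix()
def snap(n,f):
    im=arm.camera(n); cv2.imwrite('pics/'+f,cv2.cvtColor(im,cv2.COLOR_RGB2BGR)); return im
def pose(n,o=None):
    c=arm.get_calibration(n)
    if 'pose' in c: return c,np.array(c['pose'])
    o=o or arm.get_obs(); T=np.eye(4); T[:3,:3]=Rt(o['ee_rot']); T[:3,3]=o['eef_pos']
    return c,T@np.array(c['mount'])
def ray(n,uv,o=None):
    c,T=pose(n,o); K=np.array(c['camera_matrix']); k=c['k1']
    p=cv2.undistortPoints(np.array([[uv]],float),K,np.array([k,0,0,0,0.]))[0,0]
    d=T[:3,:3]@np.array([p[0],-p[1],-1]); return T[:3,3],d/np.linalg.norm(d)
def onz(n,uv,z,o=None):
    p,d=ray(n,uv,o); return p+d*(z-p[2])/d[2]
def proj(n,P,o=None):
    c,T=pose(n,o); q=np.linalg.inv(T)@np.append(P,1); s=np.array([q[0]/-q[2],-q[1]/-q[2]])
    s=s*(1+c['k1']*(s@s)); K=np.array(c['camera_matrix']); return K[:2,:2]@s+K[:2,2]
def tri(a,b):
    (p,d),(q,e)=a,b; t=np.linalg.lstsq(np.c_[d,-e],q-p,rcond=None)[0]
    return (p+t[0]*d+q+t[1]*e)/2, np.linalg.norm(p+t[0]*d-q-t[1]*e)
E
python3 - <<'E'
from h import *
np.set_printoptions(precision=3,suppress=True)
o=arm.get_obs(); print(o); print(arm.grip_point_offset)
for n in('scene','side','wrist'): snap(n,n+'0.png'); print(n,pose(n))
E
```

```text
{'time': 0.0, 'qpos': array([ 1.163,  0.322, -0.07 ,  1.452,  0.023,  1.371, -0.057]), 'joint_velocities': array([ 0.002, -0.002, -0.   , -0.001, -0.001,  0.001,  0.   ]), 'tau': array([ -0.   , -49.129,  -0.404, -31.254,  -0.064,   0.044,   0.   ]), 'eef_pos': array([ 0.266, -0.593,  0.221]), 'ee_rot': array([-3.14 ,  0.   ,  0.422]), 'ft_force': array([-0.465,  0.395,  0.38 ]), 'wrist_torque': array([0.062, 0.014, 0.003]), 'grip_force': 0.0, 'grip_width': 0.08650536237840135}
-0.0187
scene ({'camera_matrix': array([[436.461,   0.   , 319.171],
       [  0.   , 436.461, 240.121],
       [  0.   ,   0.   ,   1.   ]]), 'k1': -0.0009970436519826714, 'pose': array([[-0.676,  0.386, -0.628, -0.121],
       [-0.737, -0.371,  0.565,  0.436],
       [-0.016,  0.845,  0.535,  0.59 ],
       [ 0.   ,  0.   ,  0.   ,  1.   ]])}, array([[-0.676,  0.386, -0.628, -0.121],
       [-0.737, -0.371,  0.565,  0.436],
       [-0.016,  0.845,  0.535,  0.59 ],
       [ 0.   ,  0.   ,  0.   ,  1.   ]]))
side ({'camera_matrix': array([[519.154,   0.   , 315.303],
       [  0.   , 519.154, 240.037],
       
[... 202 characters left out ...]
,  0.   ,  0.   ,  1.   ]])}, array([[-0.938,  0.215, -0.273,  0.191],
       [-0.347, -0.534,  0.771,  0.797],
       [ 0.02 ,  0.818,  0.575,  0.777],
       [ 0.   ,  0.   ,  0.   ,  1.   ]]))
wrist ({'camera_matrix': array([[423.026,   0.   , 322.637],
       [  0.   , 423.026, 235.497],
       [  0.   ,   0.   ,   1.   ]]), 'k1': 0.033863470768677705, 'mount': array([[ 0.001,  0.971,  0.24 ,  0.064],
       [ 1.   , -0.001, -0.   ,  0.001],
       [ 0.   ,  0.24 , -0.971, -0.163],
       [ 0.   ,  0.   ,  0.   ,  1.   ]])}, array([[ 0.41 ,  0.885,  0.22 ,  0.325],
       [-0.912,  0.398,  0.097, -0.568],
       [-0.002, -0.24 ,  0.971,  0.385],
       [ 0.   ,  0.   ,  0.   ,  1.   ]]))
```

View pics/scene0.png

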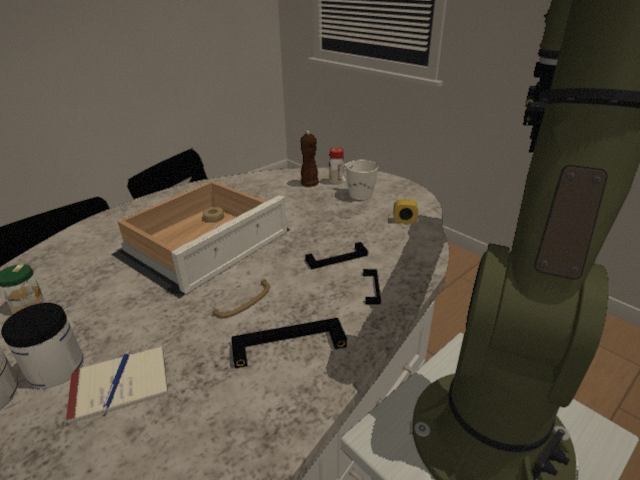

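View pics/side0.png

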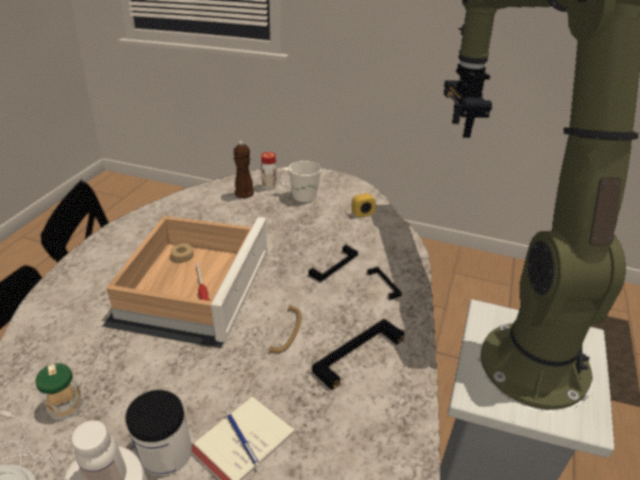

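Three black U-handles are visible in the scene image: large (~288,340), middle (~337,257) and small (~372,287). I'll measure their lengths and crop the candidate.

```bash
python3 - <<'E'
from h import *
np.set_printoptions(precision=3,suppress=True)
ims={n:cv2.imread(f'pics/{n}0.png') for n in('scene','side')}
for n,rs in dict(scene=[(225,312,352,372),(300,240,374,272),(360,264,384,308)],side=[(308,315,410,390),(306,242,362,284),(364,262,404,302)]).items():
    for (a,b,c,d) in rs:
        m=(ims[n].max(2)<60).astype(np.uint8); z=np.zeros_like(m); z[b:d,a:c]=m[b:d,a:c]
        nn,l,s,_=cv2.connectedComponentsWithStats(z); i=1+s[1:,4].argmax()
        pts=np.argwhere(l==i)[:,::-1].astype(float)
        W=np.array([onz(n,p,0.012)[:2] for p in pts]).astype(np.float32)
        r=cv2.minAreaRect(W); print(n,len(pts),r, cv2.boxPoints(r).ravel())
# drawer top corners of front (scene): rough
for uv in [(181,287),(181,262),(285,200),(287,228)]: print(uv,onz('scene',uv,0),onz('scene',uv,.104))
s=ims['scene'][190:310,170:400]; e=ims['side'][215:335,200:430]
cv2.imwrite('pics/crop0.png',cv2.resize(np.vstack([s,e]),None,fx=2.5,fy=2.5,interpolation=cv2.INTER_CUBIC))
E
```

```text
scene 1868 ((0.3419768810272217, 0.09685811400413513), (0.20711888372898102, 0.07996909320354462), 60.912391662597656) [ 0.257  0.026  0.327 -0.013  0.427  0.168  0.357  0.207]
scene 550 ((0.4817314147949219, -0.1594398319721222), (0.15178027749061584, 0.05950169265270233), 69.25609588623047) [ 0.427 -0.22   0.483 -0.241  0.536 -0.099  0.481 -0.078]
scene 303 ((0.34738054871559143, -0.13198597729206085), (0.032765306532382965, 0.1190565824508667), 45.09933853149414) [ 0.294 -0.102  0.378 -0.186  0.401 -0.162  0.317 -0.078]Traceback (most recent call last):
  File "<stdin>", line 9, in <module>
  File "h.py", line 17, in onz
    p,d=ray(n,uv,o); return p+d*(z-p[2])/d[2]
        ~~~^^^^^^^^
  File "h.py", line 13, in ray
    c,T=pose(n,o); K=np.array(c['camera_matrix']); k=c['k1']
        ~~~~^^^^^
  File "h.py", line 8, in pose
    c=arm.get_calibration(n)
ValueError: time passes only in moves, steps and waits
```

The calibration call is limited, so I'll cache it.

```bash
python3 - <<'E'
import re
s=open('h.py').read()
s=s.replace("    c=arm.get_calibration(n)\n","    c=cal(n)\n").replace("def pose(","""import functools
@functools.cache
def cal(n): return arm.get_calibration(n)
def pose(""")
open('h.py','w').write(s)
E
python3 - <<'E'
from h import *
np.set_printoptions(precision=3,suppress=True)
ims={n:cv2.imread(f'pics/{n}0.png') for n in('scene','side')}
for n,rs in dict(side=[(308,315,410,390),(306,242,362,284),(364,262,404,302)]).items():
    for (a,b,c,d) in rs:
        m=(ims[n].max(2)<60).astype(np.uint8); z=np.zeros_like(m); z[b:d,a:c]=m[b:d,a:c]
        nn,l,s,_=cv2.connectedComponentsWithStats(z); i=1+s[1:,4].argmax()
        pts=np.argwhere(l==i)[:,::-1].astype(float)
        W=np.array([onz(n,p,0.012)[:2] for p in pts]).astype(np.float32)
        r=cv2.minAreaRect(W); print(n,len(pts),r, cv2.boxPoints(r).ravel())
for uv in [(181,287),(181,262),(285,200),(287,228)]: print(uv,onz('scene',uv,0),onz('scene',uv,.104))
s=ims['scene'][190:310,170:400]; e=ims['side'][215:335,200:430]
cv2.imwrite('pics/crop0.png',cv2.resize(np.vstack([s,e]),None,fx=2.5,fy=2.5,interpolation=cv2.INTER_CUBIC))
E
```

```text
side 1319 ((0.33987149596214294, 0.09646137058734894), (0.21444907784461975, 0.06739787012338638), 60.46894073486328) [ 0.258  0.02   0.316 -0.013  0.422  0.173  0.363  0.206]
side 368 ((0.48082056641578674, -0.1570381224155426), (0.1530560702085495, 0.04565704986453056), 69.06756591796875) [ 0.432 -0.22   0.475 -0.237  0.529 -0.094  0.487 -0.077]
side 215 ((0.3474355936050415, -0.12966950237751007), (0.03370008245110512, 0.11258391290903091), 45.6444206237793) [ 0.295 -0.102  0.376 -0.181  0.399 -0.157  0.319 -0.078]
(181, 287) [0.639 0.159 0.   ] [0.505 0.208 0.104]
(181, 262) [0.726 0.114 0.   ] [0.577 0.171 0.104]
(285, 200) [ 0.805 -0.263  0.   ] [ 0.641 -0.14   0.104]
(287, 228) [ 0.674 -0.165  0.   ] [ 0.534 -0.059  0.104]
```

View pics/crop0.png

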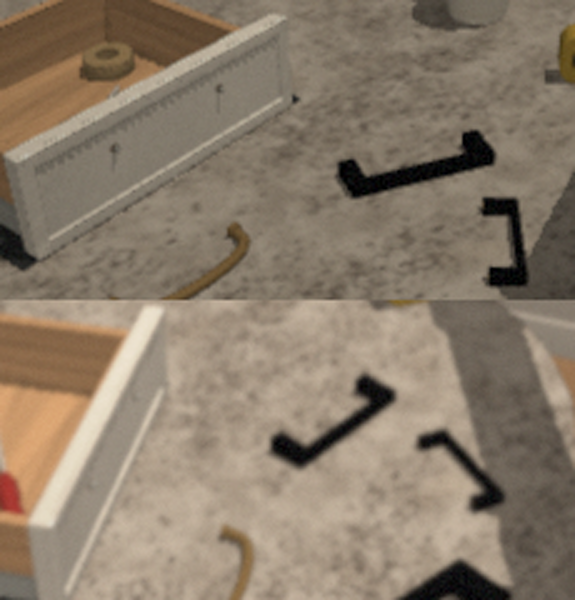

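The scene image shows the large handle at (288,340), about 207–214 mm long, the middle one at (337,257), about 152 mm raw, and the small one at (372,287), about 115 mm. The middle one fits the given 144 mm, and the crop confirms its feet point away from the robot. The pins show at scene pixels of about (216,249) and (258,225). I'll go above the handle for a closer look.

```bash
python3 -m creep '[[[0,0,-0.99,0.9,-0.81,0.22,-1],[0,0,-0.99,0.9,-0.81,0.22,-1],[0,0,-0.99,0.9,-0.81,0.22,-1],[0,0,-0.99,0.9,-0.81,0.22,-1],[0,0,-0.99,0.9,-0.81,0.22,-1],[0,0,-0.99,0.9,-0.81,0.22,-1],[0,0,-0.99,0.9,-0.81,0.22,-1],[0,0,-0.99,0.9,-0.81,0.22,-1],[0,0,-0.99,0.9,-0.81,0.22,-1],[0,0,-0.99,0.9,-0.81,0.22,-1],[0,0,-0.99,0.9,-0.81,0.22,-1],[0,0,-0.99,0.9,-0.81,0.22,-1]]]' 
python3 - <<'E'
from h import *
o=arm.get_obs(); print(o['eef_pos'],o['ee_rot'],o['qpos'],o['time']); im=snap('wrist','w1.png'); np.save('w1.npy',np.r_[o['eef_pos'],o['ee_rot']])
E
```

```text
time: 1.65
eef_pos: [0.4616, -0.1514, 0.1347]
ee_rot: [3.141, 0.0, 1.197]
ft_force: [0.0, -0.1, 0.2]
grip_width: 0.0872
grip_force: 0.0
[ 0.46156022 -0.15144109  0.13468937] [3.14132389e+00 2.84417677e-04 1.19676331e+00] [ 0.76268584  0.06222776 -0.5132687   1.94420306  0.03391089  1.14314874
 -0.13784878] 1.65
```

View pics/w1.png

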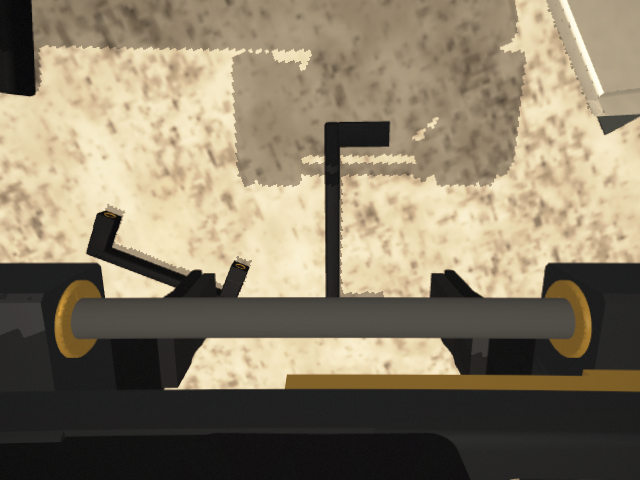

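The wrist view shows the bar's left end at (325–340,122), the +y foot tip at (389,122–146) and the bar running down to (333,297). The foot length comes to about 38 mm, which matches. Next is the bar pose from its edges.

```bash
python3 - <<'E'
from h import *
np.set_printoptions(precision=4,suppress=True)
v=np.load('w1.npy'); o=dict(eef_pos=v[:3],ee_rot=v[3:])
g=cv2.imread('pics/w1.png').max(2)
m=(g<62).astype(np.uint8); z=np.zeros_like(m); z[110:290,300:410]=m[110:290,300:410]
n,l,s,_=cv2.connectedComponentsWithStats(z); i=1+s[1:,4].argmax(); z=l==i; print(s[i])
for r in (124,135,150,180,200,230,260,285): c=np.where(z[r])[0]; print(r,c.min(),c.max())
for c in (328,336,350,360,375,385): r=np.where(z[:,c])[0]; print('c',c,r.min(),r.max())
rows=list(range(180,286,3))
L=np.array([onz('wrist',(np.where(z[r])[0].min()-.5,r),.016,o)[:2] for r in rows])
yd=np.array(cv2.fitLine(L.astype(np.float32),cv2.DIST_HUBER,0,.01,.01)).ravel()[:2]; yd*=np.sign(yd[1])
xd=np.array([yd[1],-yd[0]]); print('handle yaw',np.degrees(np.arctan2(-yd[0],yd[1])))
off=np.median(L@xd)
E2=np.array([onz('wrist',(c,np.where(z[:,c])[0].min()-.5),.016,o)[:2] for c in range(345,385,4)])
yend=np.median(E2@yd); T=np.array([onz('wrist',(np.where(z[r])[0].max()+.5,r),.016,o)[:2] for r in range(126,144,3)])
print('foot end from bar near face (42?)',np.median(T@xd)-off)
x=((off+.005)+(np.median(T@xd)-.037))/2
print('grip by near face',(off+.005)*xd+(yend-.072)*yd,'mean',x*xd+(yend-.072)*yd)
E
```

```text
[ 325  122   65  168 3526]
124 325 388
135 325 388
150 325 339
180 325 339
200 326 338
230 326 338
260 326 338
285 326 338
c 328 122 289
c 336 122 289
c 350 122 146
c 360 122 146
c 375 122 145
c 385 122 145
handle yaw -21.295681
foot end from bar near face (42?) 0.0406766299568051
grip by near face [ 0.4674 -0.1568] mean [ 0.4668 -0.1566]
```

```bash
python3 -m creep '[[[0,0,0,-0.007,0.017,0.13,-1],[0,0,0,-0.007,0.017,0.25,-1],[0,0,0,-0.007,0.017,0.31,-1],[0,0,0,-0.007,0.017,0.327,-1],[0,0,0,-0.007,0.017,0.327,-1],[0,0,0,-0.007,0.017,0.327,1],[0,0,0,-0.007,0.017,0.327,1],[0,0,0,-0.007,0.017,0.327,1],[0,0,0,-0.007,0.017,0.327,1],[0,0,0,-0.007,0.017,0.327,1],[0,0,0,-0.007,0.017,0.327,1],[0,0,0,-0.007,0.017,0.327,1]]]' 40
python3 -c "
from rig import arm
print(arm.get_obs())"
```

```text
time: 3.2
eef_pos: [0.4672, -0.1551, 0.0037]
ee_rot: [-3.142, 0.0, 1.199]
ft_force: [-0.2, -0.1, -0.4]
grip_width: 0.0247
grip_force: 0.0
{'time': 3.2, 'qpos': array([ 0.72391259,  0.25779407, -0.49853853,  2.04343177,  0.15930717,
        0.87695745, -0.23442198]), 'joint_velocities': array([ 4.64664878e-04, -2.01138504e-03,  1.31620992e-04, -4.87863460e-04,
        1.54507735e-04,  7.67516292e-05,  6.70536766e-04]), 'tau': array([-1.96347078e-04, -3.52948594e+01, -3.25505711e+00, -2.42277485e+01,
       -5.32516662e-02,  1.99317501e-02,  2.80183872e-05]), 'eef_pos': array([ 0.46718291, -0.15512246,  0.00370395]), 'ee_rot': array([-3.14151937e+00,  6.65602964e-05,  1.19941562e+00]), 'ft_force': array([-0.18163385, -0.06244841, -0.39777105]), 'wrist_torque': array([-0.00395577, -0.09155358,  0.03791857]), 'grip_force': 0.0, 'grip_width': 0.024732994351416196}
```

Still closing. I'll keep closing, then lift slowly.

```bash
python3 -m creep '[[[0,0,0,0,0,0,1],[0,0,0,0,0,0,1],[0,0,0,0,0,0,1],[0,0,0,0,0,0,1],[0,0,0,0,0,0,1],[0,0,0,0,0,0,1]]]' 40
```

```text
time: 3.95
eef_pos: [0.4672, -0.1551, 0.0037]
ee_rot: [3.142, 0.0, 1.199]
ft_force: [0.5, 0.3, -0.6]
grip_width: 0.0097
grip_force: 40.0
```

```bash
python3 -m creep '[[[0,0,0,0,0,-0.03,1],[0,0,0,0,0,-0.1,1],[0,0,0,0,0,-0.22,1],[-0,0,-0.2,0.1,0.03,-0.3,1],[0,0,-0.4,0.2,0.07,-0.365,1],[0,0,-0.607,0.297,0.107,-0.365,1],[0,0,-0.607,0.297,0.107,-0.365,1],[0,0,-0.607,0.297,0.107,-0.365,1],[0,0,-0.607,0.297,0.107,-0.365,1]]]' 40
python3 - <<'E'
from h import *
o=arm.get_obs(); print(o['eef_pos'],o['ee_rot'],o['qpos'],o['time']); im=snap('wrist','w2.png'); np.save('w2.npy',np.r_[o['eef_pos'],o['ee_rot']])
E
```

```text
time: 5.08
eef_pos: [0.5494, -0.0614, 0.1495]
ee_rot: [-3.14, 0.001, 1.674]
ft_force: [-0.2, -0.8, -2.2]
grip_width: 0.0094
grip_force: 40.0
[ 0.54936289 -0.06137649  0.14950632] [-3.14048478e+00  7.17283724e-04  1.67364174e+00] [ 0.63113136  0.21768688 -0.63787046  1.7706283   0.13935166  1.19944099
  0.05650389] 5.075
```

View pics/w2.png

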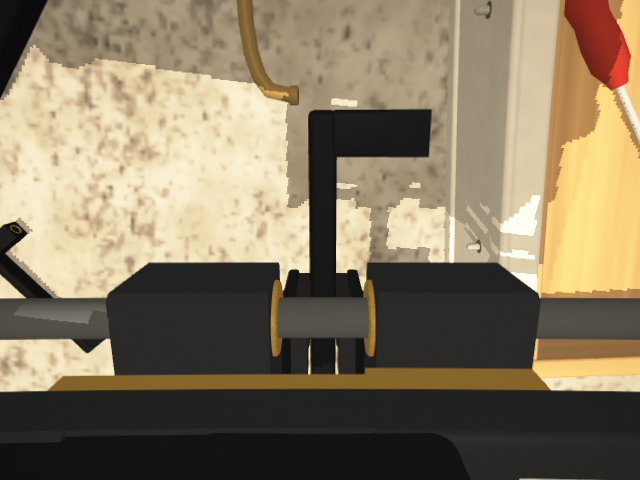

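Both pin tips are in view at about (477,11) and (469,247). The held bar runs straight at columns 309–336, with its foot end at column ~431. I'll zoom in on the pins.

```bash
python3 - <<'E'
import cv2,numpy as np
im=cv2.imread('pics/w2.png')
a=cv2.resize(im[0:36,455:505],None,fx=10,fy=8,interpolation=cv2.INTER_CUBIC);b=cv2.resize(im[230:266,455:505],None,fx=10,fy=8,interpolation=cv2.INTER_CUBIC)
cv2.imwrite('pics/w2c.png',np.vstack([a,b]))
E
```

```text
(no output)
```

View pics/w2c.png

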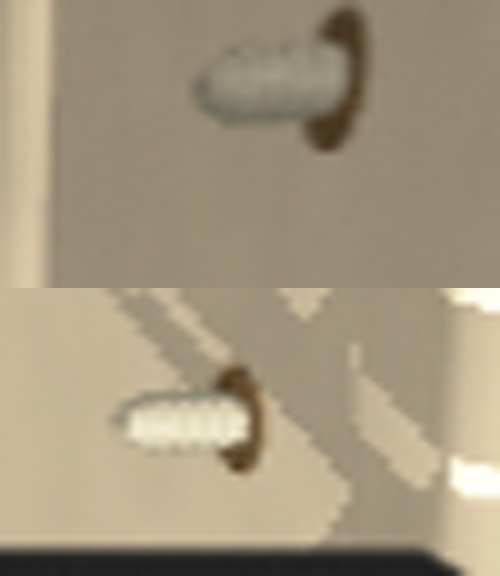

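```bash
python3 - <<'E'
from h import *
np.set_printoptions(precision=4,suppress=True)
v=np.load('w2.npy'); o=dict(eef_pos=v[:3],ee_rot=v[3:]); Rm=Rt(v[3:])
tl,rl,tr,rr=[onz('wrist',p,.066,o) for p in((474.5,11),(489,9.8),(466.5,246.9),(479.5,246.5))]
print('tips',tl,tr,'roots',rl,rr); print('spacing',np.linalg.norm(tl-tr),np.linalg.norm(rl-rr),'len',np.linalg.norm(tl-rl),np.linalg.norm(tr-rr))
for a,b in((tl,tr),(rl,rr)): d=a-b; print('yaw',np.degrees(np.arctan2(-d[0],d[1])))
# scene check on pin height: triangulate right/left pins
for p,w in(((215.6,249),(474.5,11)),((258,225),(466.5,246.9))):print('tri',tri(ray('scene',p),ray('wrist',w,o)))
g=cv2.imread('pics/w2.png').max(2); m=(g<62).astype(np.uint8); z=np.zeros_like(m); z[95:262,295:445]=m[95:262,295:445]
n,l,s,_=cv2.connectedComponentsWithStats(z); i=1+s[1:,4].argmax(); z=l==i; print(s[i])
for r in (115,130,150,180,220,255): c=np.where(z[r])[0]; print(r,c.min(),c.max())
for c in (315,330,350,380,400,425): r=np.where(z[:,c])[0]; print('c',c,r.min(),r.max())
zt=v[2]+.0123; loc=lambda p: Rm.T@(onz('wrist',p,zt,o)-v[:3])
print('bar near face pts',[loc((np.where(z[r])[0].min()-.5,r)) for r in(130,180,220,255)])
print('foot end',[loc((np.where(z[r])[0].max()+.5,r)) for r in(115,130,150)])
print('foot out',[loc((c,np.where(z[:,c])[0].min()-.5)) for c in(350,380,425)])
E
```

```text
tips [0.6152 0.0699 0.066 ] [ 0.6355 -0.057   0.066 ] roots [0.6226 0.0711 0.066 ] [ 0.6431 -0.0559  0.066 ]
spacing 0.1284840374848096 0.12871510449390938 len 0.007488269303354384 0.007735058324548442
yaw 9.055056119486878
yaw 9.16425733638437
tri (array([0.6166, 0.0716, 0.0687]), np.float64(0.006017603461660508))
tri (array([ 0.6346, -0.0537,  0.0716]), np.float64(0.004570822266825665))
[ 308  110  123  152 8445]
115 309 430
130 309 429
150 309 428
180 309 335
220 310 335
255 310 335
c 315 110 261
c 330 110 261
c 350 110 156
c 380 110 156
c 400 110 156
c 425 110 156
bar near face pts [array([ 0.0638, -0.0053, -0.0123]), array([ 0.0466, -0.0055, -0.0123]), array([ 0.0321, -0.0052, -0.0123]), array([ 0.0188, -0.0053, -0.0123])]
foot end [array([ 0.0687,  0.0363, -0.0124]), array([ 0.0637,  0.0363, -0.0124]), array([ 0.057 ,  0.0364, -0.0124])]
foot out [array([ 0.0705,  0.0088, -0.0124]), array([ 0.0705,  0.0191, -0.0124]), array([ 0.0705,  0.0343, -0.0124])]
```

```bash
python3 - <<'E'
from h import *
v=np.load('w2.npy'); o=dict(eef_pos=v[:3],ee_rot=v[3:])
print('screwdriver joint',tri(ray('side',(201,284)),ray('wrist',(614,86),o)))
E
python3 -m creep '[[[0,0,-0.071,0.08,0.05,0.05,1],[0,0,-0.071,0.147,0.078,0.12,1],[0,0,-0.071,0.147,0.078,0.18,1],[0,0,-0.071,0.147,0.078,0.22,1],[0,0,-0.071,0.147,0.078,0.22,1],[0,0,-0.071,0.147,0.078,0.22,1],[0,0,-0.071,0.147,0.078,0.22,1]]]' 40
python3 - <<'E'
from h import *
o=arm.get_obs(); print(o['eef_pos'],o['ee_rot'],o['ft_force'],o['time']); a=snap('wrist','w3.png');b=snap('scene','s3.png'); np.save('w3.npy',np.r_[o['eef_pos'],o['ee_rot']])
a=cv2.resize(a[60:180,280:480],None,fx=3.5,fy=3.5,interpolation=cv2.INTER_CUBIC)[:300];
a=cv2.imread('pics/w3.png')[50:250,270:510]; b=cv2.imread('pics/s3.png')[190:290,180:300]
cv2.imwrite('pics/c3.png',np.vstack([cv2.resize(a,(480,400)),cv2.resize(b,(480,200))][:1]+[cv2.resize(b[20:85],(480,200),interpolation=cv2.INTER_CUBIC)]))
E
```

```text
screwdriver joint (array([0.72379157, 0.04690744, 0.02621734]), np.float64(0.00308756932899748))
time: 6.0
eef_pos: [0.5759, 0.0014, 0.0629]
ee_rot: [3.14, 0.001, 1.731]
ft_force: [-0.3, 0.3, -1.9]
grip_width: 0.0097
grip_force: 40.0
[0.57590907 0.00137946 0.06290976] [3.13964613e+00 8.08730798e-04 1.73116057e+00] [-0.27839219  0.26471494 -1.92189254] 6.0
```

View pics/w3.png

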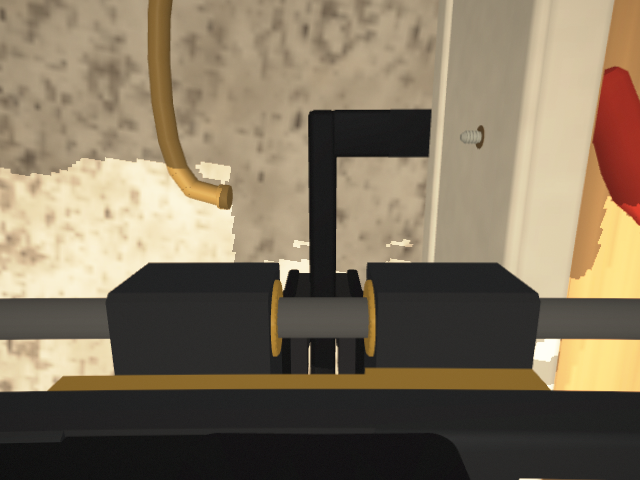

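The left foot (end at column 430, rows 110–156) faces the left pin, whose tip is at (460,137) and root at ~(482,136). I'll compute the remaining offset in the tool frame.

```bash
python3 - <<'E'
from h import *
np.set_printoptions(precision=4,suppress=True)
v=np.load('w3.npy'); o=dict(eef_pos=v[:3],ee_rot=v[3:]); Rm=Rt(v[3:])
im=cv2.imread('pics/w3.png'); c=im[120:152,450:490]
g=cv2.cvtColor(c,cv2.COLOR_BGR2HSV)
hs=(g[...,1]>110)&(g[...,2]<150); ys,xs=np.where(hs); print('ring px',len(xs),xs.mean()+450,ys.mean()+120, ys.min()+120,ys.max()+120)
loc=lambda p,z: Rm.T@(onz('wrist',p,z,o)-v[:3])
print('tip',loc((460.3,137.5),.066),'root',loc((482,136.5),.066), 'ring',loc((xs.mean()+450,ys.mean()+120),.066))
zt=v[2]+.0123; print('foot out/in edges',loc((380,109.5),zt),loc((380,156.5),zt),'end',loc((430.5,130),zt))
cv2.imwrite('pics/c3b.png',cv2.resize(np.hstack([im[115:160,415:495]]),None,fx=8,fy=8,interpolation=cv2.INTER_CUBIC))
E
```

```text
ring px 74 480.56756756756755 136.67567567567568 126 147
tip [ 0.0611  0.0499 -0.003 ] root [ 0.0614  0.0578 -0.003 ] ring [ 0.0613  0.0573 -0.003 ]
foot out/in edges [ 0.0706  0.019  -0.0123] [ 0.0548  0.0195 -0.0123] end [ 0.0638  0.0366 -0.0123]
```

View pics/c3b.png

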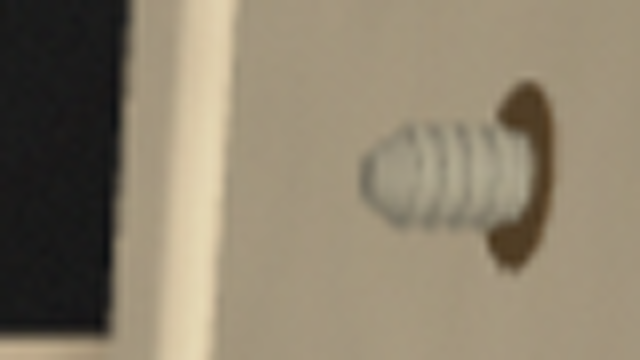

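View pics/c3.png

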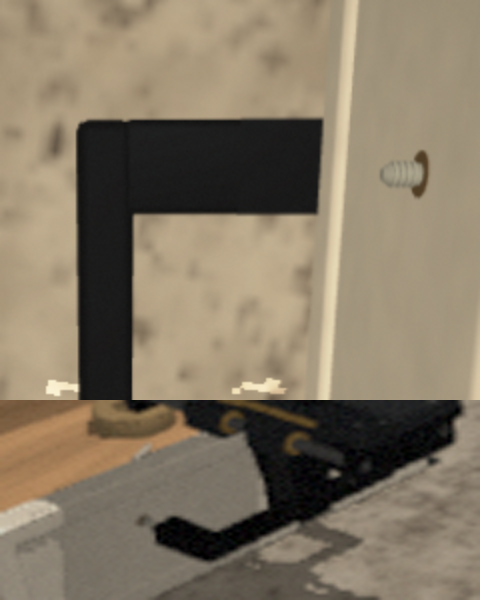

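```bash
python3 -m creep '[[[0,0,0,-0.004,0,0.003,1],[0,0,0,-0.004,0,0.003,1],[0,0,0,-0.004,0.01,0.003,1],[0,0,0,-0.004,0.02,0.003,1],[0,0,0,-0.004,0.03,0.003,1],[0,0,0,-0.004,0.039,0.003,1],[0,0,0,-0.004,0.039,0.003,1],[0,0,0,-0.004,0.039,0.003,1]]]' 40
python3 - <<'E'
from h import *
np.set_printoptions(precision=4,suppress=True)
o=arm.get_obs(); Rm=Rt(o['ee_rot']); print(Rm.T@o['ft_force'], o['wrist_torque'])
a=snap('wrist','w4.png');b=snap('scene','s4.png');c=snap('side','d4.png')
a=cv2.imread('pics/w4.png')[80:180,300:500]; b=cv2.imread('pics/s4.png')[200:280,180:300]
cv2.imwrite('pics/c4.png',np.vstack([cv2.resize(a,(600,300),interpolation=cv2.INTER_CUBIC),cv2.resize(b[15:75],(600,300),interpolation=cv2.INTER_CUBIC)]))
E
```

```text
time: 7.1
eef_pos: [0.5906, 0.0027, 0.0604]
ee_rot: [-3.141, 0.0, 1.732]
ft_force: [-0.1, 0.3, -1.6]
grip_width: 0.0095
grip_force: 40.0
[ 0.3106 -0.0167  1.6102] [ 0.0012 -0.0792 -0.0298]
```

View pics/c4.png

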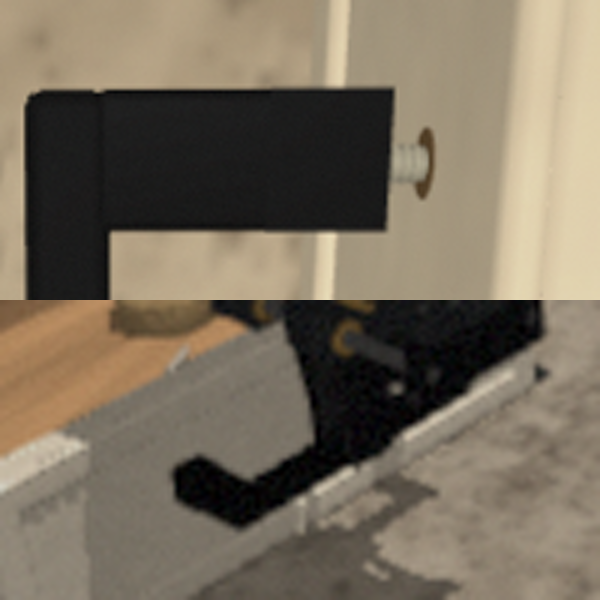

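```bash
python3 -m creep '[[[0,0,0,0,0,-0.0025,1],[0,0,0,0,0.003,-0.0025,1],[0,0,0,0,0.006,-0.0025,1],[0,0,0,0,0.009,-0.0025,1],[0,0,0,0,0.011,-0.0025,1],[0,0,0,0,0.011,-0.0025,1],[0,0,0,0,0.011,-0.0025,1]]]' 40
python3 - <<'E'
from h import *
np.set_printoptions(precision=4,suppress=True)
o=arm.get_obs(); Rm=Rt(o['ee_rot']); print(Rm.T@o['ft_force'], o['wrist_torque'])
E
```

```text
time: 8.12
eef_pos: [0.595, 0.0034, 0.0615]
ee_rot: [-3.141, 0.0, 1.732]
ft_force: [-0.1, -0.6, -1.8]
grip_width: 0.0099
grip_force: 40.0
[-0.6176 -0.1872  1.8291] [-0.0286 -0.1184  0.0192]
```

No contact force so far, so the pins are in the holes. I'll close the last gap in small steps.

```bash
python3 -m creep '[[[0,0,0,0,0.001,0,1],[0,0,0,0,0.002,0,1],[0,0,0,0,0.003,0,1],[0,0,0,0,0.003,0,1],[0,0,0,0,0.003,0,1]]]' 40
python3 - <<'E'
from h import *
np.set_printoptions(precision=4,suppress=True)
o=arm.get_obs(); Rm=Rt(o['ee_rot']); print(Rm.T@o['ft_force'], o['wrist_torque'])
E
```

```text
time: 8.75
eef_pos: [0.5958, 0.0037, 0.0614]
ee_rot: [-3.141, -0.0, 1.732]
ft_force: [-1.1, 0.5, -1.0]
grip_width: 0.0096
grip_force: 40.0
[ 0.7147 -0.9845  1.0429] [ 0.0157  0.3348 -0.1062]
```

```bash
python3 -m creep '[[[0,0,0,0,0.001,0,1],[0,0,0,0,0.002,0,1],[0,0,0,0,0.002,0,1],[0,0,0,0,0.002,0,1]]]' 40
python3 - <<'E'
from h import *
np.set_printoptions(precision=4,suppress=True)
o=arm.get_obs(); Rm=Rt(o['ee_rot']); print(Rm.T@o['ft_force'], o['wrist_torque'])
E
```

```text
time: 9.25
eef_pos: [0.5959, 0.0036, 0.0613]
ee_rot: [-3.139, 0.0, 1.732]
ft_force: [-5.1, -0.5, 1.6]
grip_width: 0.0092
grip_force: 40.0
[ 0.2896 -5.174  -1.6182] [ 0.0111  1.0504 -0.0905]
```

```bash
python3 -m creep '[[[0,0,0,0,0.001,0,1],[0,0,0,0,0.002,0,1],[0,0,0,0,0.003,0,1],[0,0,0,0,0.003,0,1],[0,0,0,0,0.003,0,1]]]' 40
python3 - <<'E'
from h import *
np.set_printoptions(precision=4,suppress=True)
f=[]
for i in range(3):
    a=arm.camera('wrist'); o=arm.get_obs(); Rm=Rt(o['ee_rot']); print(Rm.T@o['ft_force'], o['wrist_torque'],o['eef_pos'])
cv2.imwrite('pics/w5.png',a[...,::-1])
b=arm.camera('scene')[...,::-1]; a=a[...,::-1]
cv2.imwrite('pics/c5.png',np.vstack([cv2.resize(a[80:180,300:500],(600,300),interpolation=cv2.INTER_CUBIC),cv2.resize(b[215:275,180:300],(600,300),interpolation=cv2.INTER_CUBIC)]))
E
```

```text
time: 9.88
eef_pos: [0.5959, 0.0036, 0.0612]
ee_rot: [-3.136, 0.0, 1.732]
ft_force: [-9.0, 0.3, 2.9]
grip_width: 0.0097
grip_force: 40.1
[ 0.8357 -9.2508 -4.211 ] [-0.0862  1.7013 -0.0665] [0.5959 0.0037 0.0612]
[ 0.6602 -8.2232 -3.6416] [-0.0987  1.7069 -0.0953] [0.5959 0.0037 0.0613]
[ 1.3511 -8.8407 -4.1646] [-0.0804  1.7287 -0.1467] [0.5959 0.0037 0.0612]
```

View pics/c5.png

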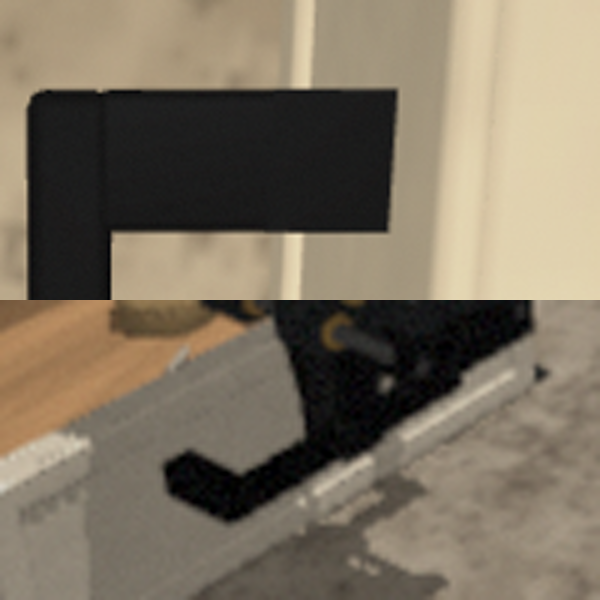

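The feet are flush on the front with no pin showing, at about 8.8 N. A little more push is needed, with slight relief of the downward load.

```bash
python3 -m creep '[[[0,0,0,0,0.001,-0.0007,1],[0,0,0,0,0.002,-0.0015,1],[0,0,0,0,0.0025,-0.0015,1],[0,0,0,0,0.0025,-0.0015,1],[0,0,0,0,0.0025,-0.0015,1]]]' 40
python3 - <<'E'
from h import *
np.set_printoptions(precision=4,suppress=True)
f=[]
for i in range(8):
    arm.camera('wrist'); o=arm.get_obs(); f.append(Rt(o['ee_rot']).T@o['ft_force'])
print(np.mean(f,0),np.std(f,0),o['ee_rot'],o['eef_pos'])
E
```

```text
time: 10.7
eef_pos: [0.5959, 0.0037, 0.0613]
ee_rot: [-3.134, 0.0, 1.732]
ft_force: [-9.3, -1.0, 3.2]
grip_width: 0.0096
grip_force: 40.1
[ 1.2042 -9.8065 -3.1787] [0.4019 0.3519 0.6674] [-3.1342  0.0001  1.7318] [0.5959 0.0037 0.0613]
```

```bash
python3 -m creep '[[[0,0,0,0,0.001,0,1],[0,0,0,0,0.002,0,1],[0,0,0,0,0.0025,0,1],[0,0,0,0,0.0025,0,1],[0,0,0,0,0.0025,0,1]]]' 40
python3 - <<'E'
from h import *
np.set_printoptions(precision=4,suppress=True)
f=[]
for i in range(8):
    arm.camera('wrist'); o=arm.get_obs(); f.append(Rt(o['ee_rot']).T@o['ft_force'])
print(np.mean(f,0),np.std(f,0),o['ee_rot'],o['eef_pos'],o['time'])
E
```

```text
time: 11.72
eef_pos: [0.5958, 0.0037, 0.0613]
ee_rot: [-3.132, 0.0, 1.732]
ft_force: [-12.9, -1.6, 4.8]
grip_width: 0.0097
grip_force: 40.1
[  0.799  -12.7984  -5.0166] [0.4753 0.7768 0.5699] [-3.132   0.0003  1.7317] [0.5959 0.0036 0.0613] 12.125
```

```bash
python3 -m creep '[[[0,0,0,0,-0.0005,0,1],[0,0,0,0,-0.0005,0,1],[0,0,0,0,-0.0005,0,1],[0,0,0,0,-0.0005,0,1],[0,0,0,0,-0.0005,0,1],[0,0,0,0,-0.0005,0,1],[0,0,0,0,-0.0005,0,1],[0,0,0,0,-0.0005,0,1]]]' 40
python3 - <<'E'
from h import *
np.set_printoptions(precision=4,suppress=True)
f=[]
for i in range(12):
    arm.camera('wrist'); o=arm.get_obs(); f.append(Rt(o['ee_rot']).T@o['ft_force'])
m=np.mean(f,0); print(m,np.std(f,0),o['time'])
if 11<-m[1]<13.2: print(arm.sign_off())
E
```

```text
time: 13.12
eef_pos: [0.5958, 0.0037, 0.0612]
ee_rot: [-3.132, 0.0, 1.732]
ft_force: [-11.5, -0.8, 5.2]
grip_width: 0.0096
grip_force: 40.1
[  0.9206 -11.9629  -4.6049] [0.3619 0.4271 0.5479] 13.725
the job is handed in; nothing more can be done
None
```

I put the middle-sized black handle over both screw ends, flush against the drawer front, and handed in at 13.7 s with the gripper still pressing it on at about 12 N (the arm stayed clear of the other items, though I took no final picture of them).

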